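# Clear the wax pot aside and open the cassette drawer

## Task

The lidded steel wax pot stands in the way of the cassette drawer. Slide it sideways along the warming plate, without lifting or tipping it, onto the free marked ring so that it stands inside the ring, and only then pull the drawer below the slide dryer fully open by its knob. Let go of everything, leave the drawer open, and leave the jar, the slide box and the brush where they are.

Things in the scene. Friction and masses are not known exactly. Their poses are not given: they have to be found in the camera images.
- pot: Lidded steel wax pot, lid fixed to it, 0.5 to 0.9 kg: squat, body 84 mm diameter, lid 88 mm at 36 to 39 mm height rising to 42 mm in the middle, where a round black knob stands (24 mm diameter, 30 mm tall). Origin: centre of its underside, z up. Starts on the plate's middle ring, in front of the drawer.
- pot_knob (a point): Centre of the top of the pot's lid knob, 72 mm above the pot's underside and 30 mm above the lid.
- plate: Fixed aluminium warming plate on the bench before the drawer, 130 (x) by 500 (y) by 8 mm thick. Origin: centre of its underside; y along its length (the pot slides along it), x towards the drawer unit. Three thin dark rings, 112 mm inside diameter, are drawn on it at y = -180, 0 and 180 mm: the drawer comes out over the middle one, the jar stands on one outer ring, the other is free.
- park: The centre dot of the free outer ring on the plate's top face (8 mm above the bench); the ring is a line of 112 mm inside diameter, flush with the plate.
- unit: Fixed white drawer unit, 200 (x) by 220 (y) by 95 mm tall. Origin: centre of its underside; its shut drawer's front is at x = -100 mm, facing -x (the robot). A fixed slide dryer on it, 260 mm wide, 95 to 141 mm above the bench, overhangs that front by 20 mm: come to the knob tilted 25 to 45 degrees, gripper leaning back to the robot, fingers forward and down.
- unit_drawer0 (a joint): Drawer slide: 0 shut, grows as the drawer comes out along the unit's -x, stop at 0.134 m; starts shut or up to 15 mm ajar. Its slide resists with a few newtons and it stays where it is left. The drawer front is 214 mm wide.
- unit_drawer0_handle (a point): Middle of the head of the drawer's steel knob; moves with the drawer. Round, axis level along the unit's x; head 28 mm diameter, 16 mm long (27 to 43 mm out from the drawer front) on a 12 mm neck. The point is 35 mm out from the front, 57 mm above the bench. Axes parallel to the unit's.
- jar: Bystander: amber glass jar, 60 mm diameter, 95 mm tall, on the occupied outer ring. Origin: centre of its underside.
- slidebox: Bystander: grey closed slide box 100 by 80 by 35 mm on the bench on the +y side of the drawer unit. Origin: centre of its underside.
- brush: Bystander: brush about 150 mm long lying on the bench on the -y side of the drawer unit.
There are look-alikes about, which are no part of the job. Leave any green or pink look-alike of the pot alone.

How it is judged:
By the outcome, as a careful person would: the job done as asked, in the order asked, and still so for the second after the job is handed in, with the robot touching nothing.
It also fails if it takes over 48 s, if anything falls off the work surface, if the arm or the gripper's body presses on something with over 40 N, if the wrist force passes 120 N, or if a joint passes its speed limit or range.

## Robot

A 7-joint arm with a two-finger parallel gripper is mounted at the origin on the work surface. World frame = base frame: x ahead of the robot, y to its left, z up, the work surface at z = 0. Lengths are in m, angles in rad, forces in N, time in s.
With the tool pointing down it reaches from about 0.4 to 0.875 m from the base axis. Payload 19.3 kg.
Tool frame: the origin (TCP) lies midway between the tips of the shut fingers; the grasp point (between the pads) lies 19 mm behind it; x points along the fingers, y is the direction in which the jaws open and shut, and the axes are right-handed (so a half turn about x gives the same grasp; the last joint's range is limited). The gripper opens to 85 mm and grips with 20 to 120 N. Pads are 22 mm wide; open, the fingers measure 114 mm over their backs; the gripper's body (76 mm by 85 mm) begins 54 mm behind the grasp point. The pads swing forward as they close: fully open they stand 13 mm farther back than shut.
Start: joints at [1.165, 0.521, -0.036, 1.599, 0.021, 1.021, -0.113], TCP at [0.206, -0.59, 0.231] pointing down, gripper open.
Joint ranges: [-2.91, 2.91], [-0.3, 2.13], [-1.5, 1.42], [0.17, 2.43], [-1.26, 4.41], [0.16, 1.93], [-2.52, 2.52]. Speed limits (rad/s): [1.89, 1.89, 2.39, 2.39, 3.01, 3.01, 3.01].

## Interface

Orientations are given as [roll, pitch, yaw] about the fixed x, y, z axes, in that order (R = Rz(yaw) Ry(pitch) Rx(roll)).
In Python, from workcell import telemetry, vision, workorder gives the robot as it stands. The module is installed in compiled form; this text tells all that it offers.
- The arm moves only by the tool play_rows, never from a script. Its argument "deltas" is a list of rows, each a list of 7 numbers: the shift along the world's x, y, z in mm, then the turn, a rotation vector about the world's x, y, z in degrees, then the finger opening in mm, from 0 to 85.4. In form: [[x, y, z, wx, wy, wz, jaw], ...]. A call has 1 to 8 rows; each row shifts and turns the commanded pose from where the row before left it; what a row does not reach is not made up. A row lasts 1/8 s, in which the tool goes at most 62.5 mm and 10.7 degrees, less where a joint would pass 70% of its speed; a pose out of reach is approached as far as the arm can. A call with a gripper value outside its range is refused whole. The fingers move at their own pace and stop on an object; "grip_force" is the grip in N (left out, the last holds). Time passes only in rows, so rows that do not move let the fingers close. It gives the time, the measured TCP pose, the force and the opening at its end, in the units of the state.
- telemetry.observe(): the state, without advancing time (a new reading comes with each control period).
- vision.grab_frame(name): name is "scene" or "side" or "wrist"; returns the picture (400x640x3 uint8, red, green, blue); there is no depth.
- vision.camera_info(name): a dict with "mtx" (3x3 intrinsics, pixels), "rvec" (rotation vector, rad) and "tvec" (3), from world to camera coordinates, as OpenCV has them. Camera axes: x right, y down, z forward; pixel columns grow to the right and rows downward; lengths in m; the calibration is good to about 2 mm. The wrist camera is an equidistant fisheye: a pixel r from the principal point sees the ray r / f radians off the axis. A picture is of the moment at which its call begins: read the wrist's pose just before it. camera_info takes no time and is no camera call; for the wrist camera it gives the pose at the moment of the call.
- workorder.job_done(): hands the job in, once; it reports no verdict.
The state is a dict: "clock": time; "qpos": joint angles; "qd": joint speeds; "joint_efforts": joint torques, N m; "position": TCP position; "tool_rot": TCP orientation; "force": force on the tool from outside, world axes, zero at the start; "moment": the same for the moment, N m; "grip_width": finger opening in m.
Only numpy, scipy, OpenCV 4.12 (cv2) and the standard library are available. Lean on these libraries where they do the work, as an engineer would, in place of code of your own. Each camera call takes 0.05 s, during which the arm holds its last target. There are 200 camera calls.

## Working session

There is one attempt and no reset: what is moved stays moved. The work goes in short steps, Python scripts to look and compute and a tool call to move; the robot and the scene stay as the last step left them, time stands still between calls to the robot, and variables do not carry over. Pictures are saved under pics/ and viewed, about 8 in all and at most 12, crops included, and the job is handed in when it is done.

Besides the shell and the picture viewer there is one more tool, called after "Emit:" by a JSON object that holds its "fn" and its "kwargs". play_rows: Moves the arm, as the interface text tells. Its arguments: {"type":"object","properties":{"deltas":{"type":"array","items":{"type":"array","items":{"type":"number"}}},"grip_force":{"type":"number"}},"required":["deltas"]}

```bash
mkdir -p pics; cat > h.py <<'E'
import numpy as np, cv2
from workcell import telemetry, vision, workorder
def cam(n):
    i=vision.camera_info(n); R=cv2.Rodrigues(np.array(i['rvec'],float))[0]
    return np.array(i['mtx'],float),R,np.array(i['tvec'],float).ravel()
def ray(c,px,fish=False):
    K,R,t=c; x=(px[0]-K[0,2])/K[0,0]; y=(px[1]-K[1,2])/K[1,1]
    if fish:
        r=np.hypot(x,y); s=np.sin(r)/max(r,1e-9); d=np.array([x*s,y*s,np.cos(r)])
    else: d=np.array([x,y,1.])
    return -R.T@t, R.T@d/np.linalg.norm(d)
def atz(c,px,z,fish=False):
    o,d=ray(c,px,fish); return o+d*(z-o[2])/d[2]
def proj(c,p,fish=False):
    K,R,t=c; v=R@np.array(p,float)+t
    if fish:
        r=np.hypot(v[0],v[1]); th=np.arctan2(r,v[2]); u=v[:2]/r*th
    else: u=v[:2]/v[2]
    return np.array([K[0,0]*u[0]+K[0,2],K[1,1]*u[1]+K[1,2]])
def tri(*rs):
    A=sum(np.eye(3)-np.outer(d,d) for o,d in rs); b=sum((np.eye(3)-np.outer(d,d))@o for o,d in rs)
    p=np.linalg.solve(A,b); return p,[np.linalg.norm((np.eye(3)-np.outer(d,d))@(p-o))for o,d in rs]
def save(n,f): cv2.imwrite('pics/'+f,vision.grab_frame(n)[:,:,::-1])
E
python3 - <<'E'
from h import *
print(telemetry.observe())
for n in('scene','side','wrist'):
    save(n,n+'0.png'); c=cam(n); print(n,c[0].round(1).tolist(),(-c[1].T@c[2]).round(3),c[1][2].round(2))
a=cv2.imread('pics/scene0.png');b=cv2.imread('pics/side0.png')
cv2.imwrite('pics/both.png',cv2.resize(np.vstack([a,b]),None,fx=.75,fy=.75))
E
```

```text
{'clock': 0.0, 'qpos': array([ 1.16482629,  0.52201906, -0.03632785,  1.59997994,  0.02117936,
        1.02107764, -0.11279786]), 'qd': array([-0.002646  ,  0.00086476, -0.00109156, -0.00076056, -0.00043994,
        0.00035308,  0.00042947]), 'joint_efforts': array([ 3.25601948e-03, -9.27078795e+01,  1.98181026e+00, -3.69911170e+01,
        1.78482762e-02,  8.39965534e-03,  2.77521724e-05]), 'position': array([ 0.20580242, -0.5898062 ,  0.23073262]), 'tool_rot': array([-1.51686325,  1.5696964 ,  1.9604807 ]), 'force': array([ 0.39929693, -0.51237182, -0.04521917]), 'moment': array([-0.00804186,  0.0337291 , -0.03579347]), 'grip_width': 0.08535592365989456}
scene [[449.7, 0.0, 314.8], [0.0, 449.7, 205.7], [0.0, 0.0, 1.0]] [ 1.07  -0.399  0.839] [-0.49  0.42 -0.76]
side [[424.5, 0.0, 318.5], [0.0, 424.5, 196.6], [0.0, 0.0, 1.0]] [ 0.248 -0.408  0.707] [ 0.41  0.52 -0.75]
wrist [[309.7, 0.0, 319.2], [0.0, 309.7, 198.1], [0.0, 0.0, 1.0]] [ 0.282 -0.562  0.373] [-0.29 -0.1  -0.95]
```

View pics/scene0.png

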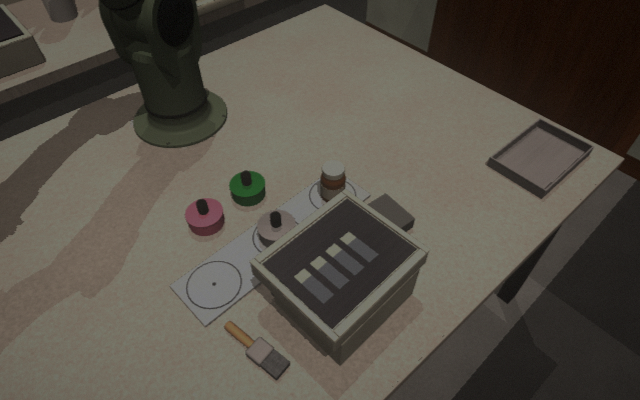

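View pics/side0.png

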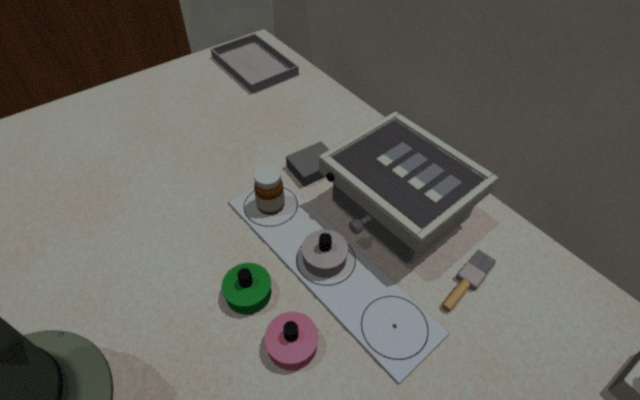

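The candidates for the pot are steel at scene (276,230) / side (325,253), green at (248,188) / (247,288), and pink at (205,217) / (291,340). I choose the steel one, on the middle ring. The free ring's dot is at (214,284) / (395,326). The drawer knob is at side (362,223), and a dark dot at (331,177) is a look-alike on the dryer. Next is a close crop to check this choice.

```bash
python3 - <<'E'
import cv2,numpy as np
a=cv2.imread('pics/scene0.png')[170:320,165:365];b=cv2.imread('pics/side0.png')[150:350,220:460]
A=cv2.resize(a,(800,600),interpolation=2);B=cv2.resize(b,(720,600),interpolation=2)
cv2.imwrite('pics/cs.png',cv2.convertScaleAbs(A,alpha=1.3));cv2.imwrite('pics/cb.png',cv2.convertScaleAbs(B,alpha=1.3))
E
```

```text
(no output)
```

View pics/cs.png

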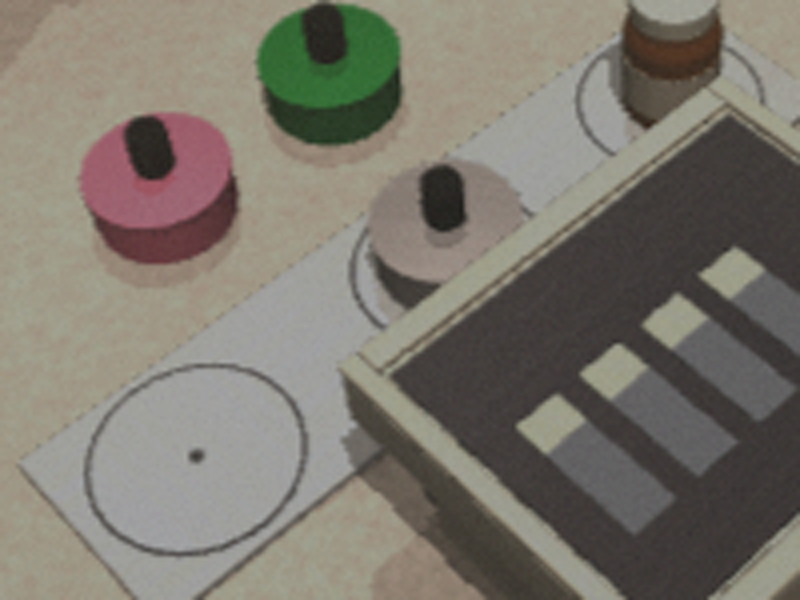

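View pics/cb.png

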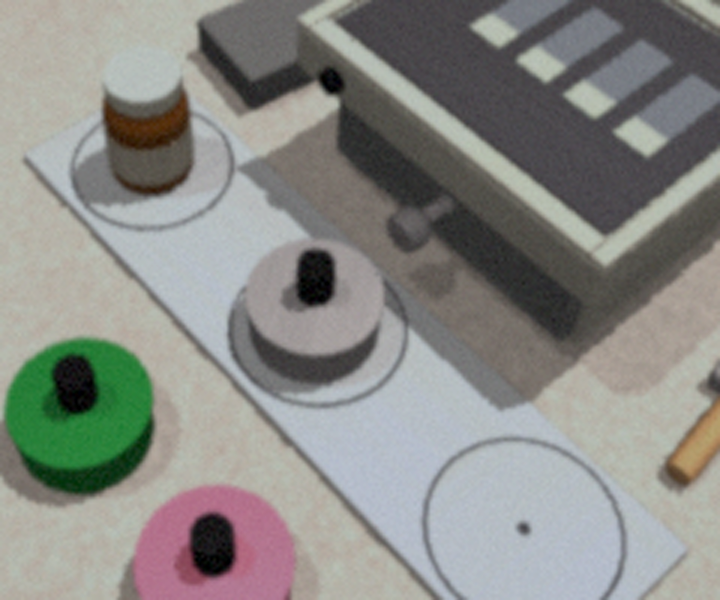

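The crops show the steel pot with its black knob top at scene crop (441,177) / side crop (316,258). The free dot is at (196,456) / (524,528), and the drawer knob head is at side crop (410,228).

```bash
python3 - <<'E'
from h import *
S,D=cam('scene'),cam('side')
s=lambda x,y:(165+(x+.5)/4-.5,170+(y+.5)/4-.5); b=lambda x,y:(220+(x+.5)/3-.5,150+(y+.5)/3-.5)
for n,p,q in [('knobtop',s(441,177),b(316,258)),('dot',s(196,456),b(524,528)),('greentop',s(323,13),b(74,365)),('pinktop',s(147,127),b(213,523)),
  ('jartop',s(676,2),b(144,68)),('dryercorner -x-y',s(347,360),b(602,250))]:
    print(n,tri(ray(S,p),ray(D,q)))
print('drawerknob z57',atz(D,b(410,228),.057))
for q in [(25,158),(686,550)]: print('plate corner',atz(D,b(*q),.008))
for q in [(128,0)]: pass
print('platecorner scene',atz(S,s(22,463),.008),'jarring', atz(D,b(153,170),.008),'midring',atz(D,b(319,323),.008))
print('drawer base corner',atz(D,b(570,340),0), atz(D,b(340,152),0))
E
```

```text
knobtop (array([ 0.53975035, -0.05931387,  0.08636659]), [np.float64(0.00017114243384070893), np.float64(0.00017114243384076523)])
dot (array([ 0.55221313, -0.2402775 ,  0.01132676]), [np.float64(0.0002883307700241456), np.float64(0.00028833077002410784)])
greentop (array([ 0.38725332, -0.03057085,  0.07824109]), [np.float64(0.0004184189992934308), np.float64(0.0004184189992933887)])
pinktop (array([ 0.39554671, -0.15702172,  0.07893608]), [np.float64(0.00017486684220531284), np.float64(0.0001748668422053035)])
jartop (array([0.53626769, 0.11914372, 0.10303186]), [np.float64(0.0027865685880480943), np.float64(0.0027865685880479824)])
dryercorner -x-y (array([ 0.6396163 , -0.18483264,  0.14672634]), [np.float64(0.00117376798174925), np.float64(0.001173767981749293)])
drawerknob z57 [ 0.61646583 -0.06072537  0.057     ]
plate corner [0.46379212 0.18110755 0.008     ]
plate corner [ 0.61837536 -0.30559222  0.008     ]
platecorner scene [ 0.49249836 -0.31091529  0.008     ] jarring [0.53124231 0.11615162 0.008     ] midring [ 0.54586941 -0.05772793  0.008     ]
drawer base corner [ 0.67189541 -0.16293018  0.        ] [6.53702166e-01 5.40428948e-02 1.11022302e-16]
```

```bash
cat >> h.py <<'E'
from scipy.spatial.transform import Rotation as Ro
def tcp():
    o=telemetry.observe(); return np.array(o['position']),Ro.from_euler('xyz',o['tool_rot']),o
def goal(tilt,yaw):  # tilt from straight down, fingers forward; jaw axis along +-y rotated by yaw
    t=np.radians(tilt); x=np.array([np.sin(t),0,-np.cos(t)]); out=[]
    for s in(1,-1):
        y=np.array([0,s,0.]); out.append(Ro.from_euler('z',yaw,degrees=True)*Ro.from_matrix(np.c_[x,y,np.cross(x,y)]))
    return out
E
python3 - <<'E'
from h import *
p,R,o=tcp(); print(R.as_matrix().round(2))
c=cam('wrist'); print('cam in tool',R.inv().apply(-c[1].T@c[2]-p).round(3))
for G in goal(0,3.3)+goal(32,4): print((G*R.inv()).as_rotvec(degrees=True).round(1), 'cam side',G.apply([0,0,1]).round(2))
E
```

```text
[[-0.    0.33 -0.94]
 [ 0.   -0.94 -0.33]
 [-1.   -0.    0.  ]]
cam in tool [-0.142 -0.001 -0.081]
[ 0.000e+00 -1.000e-01  1.641e+02] cam side [1.   0.06 0.  ]
[ -0.   -0.  -15.9] cam side [-1.   -0.06 -0.  ]
[-45.   -9.3 158.9] cam side [0.85 0.06 0.53]
[  6.4 -31.4 -14.9] cam side [-0.85 -0.06 -0.53]
```

Emit:
{"fn": "play_rows", "kwargs": {"deltas": [[28,44,0,0,0,-1.3,85],[28,44,0,0,0,-1.3,85],[28,44,0,0,0,-1.3,85],[28,44,0,0,0,-1.3,85],[28,44,0,0,0,-1.3,85],[28,44,0,0,0,-1.3,85],[28,44,0,0,0,-1.3,85],[28,44,0,0,0,-1.3,85]], "grip_force": 30}}

```text
clock: 1.15
position: [0.4306, -0.2366, 0.2313]
tool_rot: [2.063, 1.571, -0.925]
force: [0.8, -0.2, -0.5]
grip_width: 0.0849
```

Emit:
{"fn": "play_rows", "kwargs": {"deltas": [[28,44,-15,0,0,-1.4,85],[28,44,-15,0,0,-1.4,85],[28,44,-15,0,0,-1.4,85],[20,42,-15,0,0,-1.4,85],[0,0,0,0,0,0,85],[0,0,0,0,0,0,85]]}}

```text
clock: 1.9
position: [0.5337, -0.0644, 0.1712]
tool_rot: [0.418, 1.57, -2.667]
force: [-0.1, 0.7, 0.2]
grip_width: 0.085
```

```bash
python3 - <<'E'
from h import *
p,R,o=tcp(); c=cam('wrist'); np.savez('w1.npz',K=c[0],R=c[1],t=c[2]); save('wrist','w1.png'); print(p,o['clock'],o['force'])
for q in ([.54,-.059,.086],[.54,-.059,.05],[.552,-.240,.008],[.616,-.061,.057]): print(proj(c,q,True).round(1))
E
```

```text
[ 0.53369626 -0.06442697  0.17115048] 1.9 [-0.11166889  0.74039602  0.23676858]
[314.  197.2]
[314.6 184.6]
[478.7 174.2]
[322.   97.5]
```

View pics/w1.png

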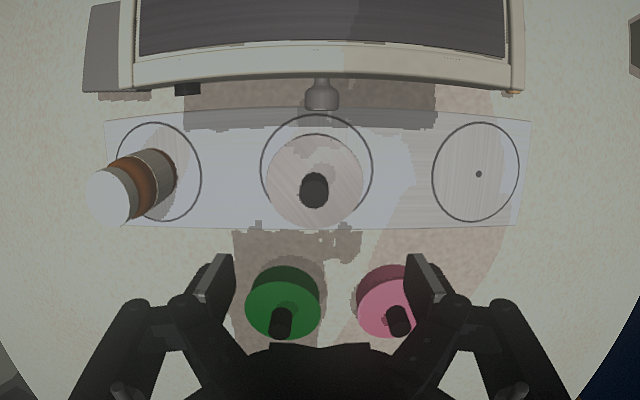

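The wrist picture matches the predictions: pot knob at (314,195), free dot at (478,174), drawer knob at (322,97). Now I lower over the pot knob and grip it.

Emit:
{"fn": "play_rows", "kwargs": {"deltas": [[3,2.5,-20,0,0,0,85],[3,2.5,-25,0,0,0,85],[0,0,-25,0,0,0,85],[0,0,-20,0,0,0,60],[0,0,-15,0,0,0,50],[0,0,-10,0,0,0,40],[0,0,0,0,0,0,36],[0,0,0,0,0,0,32]], "grip_force": 25}}

```text
clock: 2.95
position: [0.5403, -0.0592, 0.0569]
tool_rot: [3.021, 1.57, -0.065]
force: [0.0, 0.0, 0.7]
grip_width: 0.032
```

Emit:
{"fn": "play_rows", "kwargs": {"deltas": [[0,0,0,0,0,0,28],[0,0,0,0,0,0,24],[0,0,0,0,0,0,20],[0,0,0,0,0,0,16],[0,0,0,0,0,0,16]]}}

```text
clock: 3.58
position: [0.5401, -0.0593, 0.0566]
tool_rot: [2.654, 1.57, -0.431]
force: [-1.6, -2.5, 5.8]
grip_width: 0.0222
```

Emit:
{"fn": "play_rows", "kwargs": {"deltas": [[0.5,-6,0,0,0,0,16],[1,-14,0,0,0,0,16],[1,-15,0,0,0,0,16],[1,-15,0,0,0,0,16],[1,-15,0,0,0,0,16],[1,-15,0,0,0,0,16]]}}

```text
clock: 4.32
position: [0.546, -0.1379, 0.0567]
tool_rot: [-2.115, 1.569, 1.084]
force: [-0.2, 8.2, 7.5]
grip_width: 0.0219
```

Emit:
{"fn": "play_rows", "kwargs": {"deltas": [[1,-15,0,0,0,0,16],[1,-15,0,0,0,0,16],[1,-15,0,0,0,0,16],[1,-15,0,0,0,0,16],[1,-15,0,0,0,0,16],[1,-15,0,0,0,0,16],[1,-10,0,0,0,0,16],[0,-1,0,0,0,0,16]]}}

```text
clock: 5.32
position: [0.553, -0.2394, 0.0567]
tool_rot: [-2.265, 1.569, 0.933]
force: [0.3, 6.9, 9.5]
grip_width: 0.0219
```

```bash
python3 - <<'E'
from h import *
p,R,o=tcp(); print(p,o['force'],o['moment'],o['grip_width'])
im=[]
for n,q in(('scene',(.552,-.24,.03)),('side',(.552,-.24,.03))):
    c=cam(n); f=vision.grab_frame(n)[:,:,::-1]; u,v=proj(c,q).astype(int); print(n,u,v)
    k=f[max(v-50,0):v+50,u-65:u+65]; im.append(cv2.resize(k,(800,int(k.shape[0]*800/130)),interpolation=2)[::1][:, :])
cv2.imwrite('pics/park.png',cv2.resize(np.hstack(im),(800,308),interpolation=cv2.INTER_AREA))
E
```

```text
[ 0.55300788 -0.2394025   0.05667383] [0.25864359 6.91212314 9.5392737 ] [ 1.44128643  0.09767185 -0.04210255] 0.021908795842790728
scene 211 278
side 395 320
```

View pics/park.png

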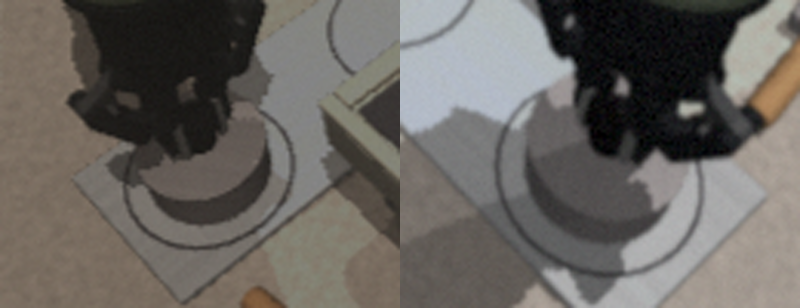

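The pot stands inside the ring in both views. I release it and rise.

Emit:
{"fn": "play_rows", "kwargs": {"deltas": [[0,0,0,0,0,0,24],[0,0,0,0,0,0,32],[0,0,0,0,0,0,44],[0,0,0,0,0,0,56],[0,0,10,0,0,0,60],[0,0,25,0,0,0,60],[0,0,40,0,0,0,60],[0,0,45,0,0,0,60]]}}

```text
clock: 6.42
position: [0.5521, -0.24, 0.1779]
tool_rot: [-0.597, 1.57, 2.601]
force: [1.0, 0.0, 0.1]
grip_width: 0.0601
```

Emit:
{"fn": "play_rows", "kwargs": {"deltas": [[-15,30,0,0,-4,0,60],[-15,30,0,0,-5,0,60],[-15,30,0,0,-5,0,60],[-15,30,0,0,-5,0,60],[-10,30,0,0,-5,0,60],[-5,28,0,0,-5,0,60],[0,0,0,0,0,0,60],[0,0,0,0,0,0,60]]}}

```text
clock: 7.42
position: [0.4798, -0.0854, 0.1787]
tool_rot: [3.076, 1.141, -0.011]
force: [-1.0, -0.3, -0.0]
grip_width: 0.0601
```

```bash
python3 - <<'E'
from h import *
p,R,o=tcp(); c=cam('wrist'); save('wrist','w2.png'); print(p,o['clock'],o['force'],R.as_matrix()[:,:2].round(3).tolist())
for q in ([.552,-.240,.08],[.552,-.240,.008],[.616,-.061,.057]): print(proj(c,q,True).round(1))
for G in goal(32,3.5): print((G*R.inv()).as_rotvec(degrees=True).round(1))
E
```

```text
[ 0.47983189 -0.08542402  0.17874474] 7.425 [-1.03064475 -0.28451584 -0.04758663] [[0.416, 0.049], [-0.005, -0.998], [-0.909, 0.027]]
[481.7 176.6]
[450.7 187.4]
[298.9 105.8]
[-85.2  -2.5 158.4]
[ 2.  -7.3  0.8]
```

View pics/w2.png

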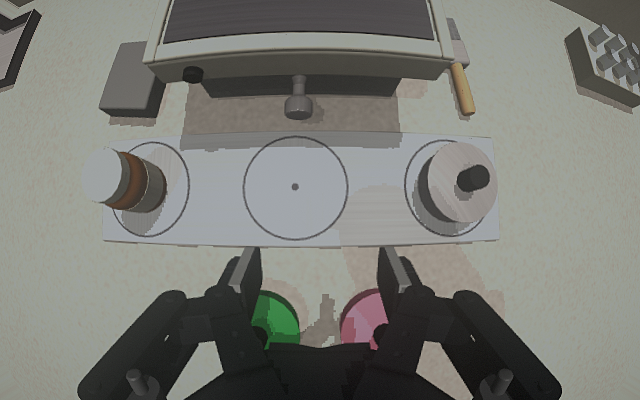

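The pot stands upright in the ring at (460,182), and the drawer knob head is at (299,106) against a predicted (299,106). I go in along the tilted tool axis.

Emit:
{"fn": "play_rows", "kwargs": {"deltas": [[24,6,-15,0.5,-1.8,0.2,60],[24,6,-15,0.5,-1.8,0.2,60],[24,5,-15,0.5,-1.8,0.2,60],[25,5,-15,0.5,-1.8,0.2,60],[0,0,0,0,0,0,60],[0,0,0,0,0,0,60]]}}

```text
clock: 8.22
position: [0.5692, -0.0767, 0.1527]
tool_rot: [-3.136, 1.085, 0.074]
force: [-0.7, -0.8, -0.0]
grip_width: 0.0597
```

Emit:
{"fn": "play_rows", "kwargs": {"deltas": [[8,0.5,-13,0,0,0,60],[8,0.5,-13,0,0,0,60],[8,0.5,-13,0,0,0,60],[8,0.5,-13,0,0,0,60],[8,0,-12,0,0,0,60],[8,0,-12,0,0,0,60],[0,0,0,0,0,0,60],[0,0,0,0,0,0,60]]}}

```text
clock: 9.22
position: [0.6239, -0.0823, 0.092]
tool_rot: [-3.113, 1.124, 0.102]
force: [-13.0, -3.2, -10.6]
grip_width: 0.0602
```

```bash
python3 - <<'E'
from h import *
p,R,o=tcp(); save('wrist','w3.png'); print(p,o['clock'],o['force'],R.as_matrix()[:,:2].round(3).tolist())
f=cv2.imread('pics/w3.png')[60:300,170:470]
b=vision.grab_frame('side')[:,:,::-1][150:300,270:457]
cv2.imwrite('pics/w3c.png',np.hstack([cv2.resize(f,(400,320)),cv2.resize(b,(400,320))]))
E
```

```text
[ 0.62387207 -0.08229714  0.09197888] 9.225 [-13.01518499  -3.16569342 -10.55706885] [[0.429, 0.076], [0.044, -0.997], [-0.902, -0.012]]
```

View pics/w3c.png

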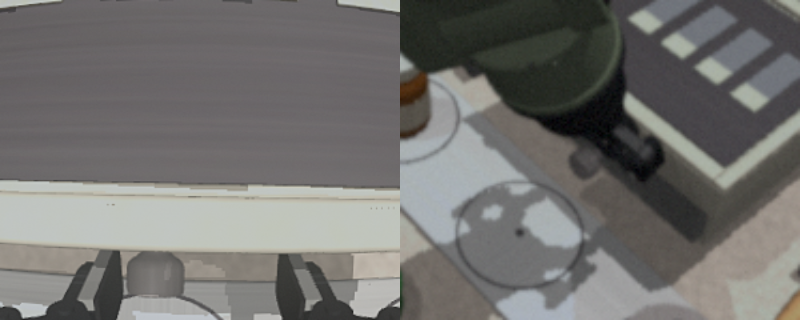

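The arm lags its command and the fingers touch the dryer lip with about 17 N. I back off and check the joints.

Emit:
{"fn": "play_rows", "kwargs": {"deltas": [[-15,0,10,0,0,0,60],[-20,0,15,0,0,0,60],[-20,0,15,0,0,0,60],[-15,0,15,0,0,0,60],[0,0,0,0,0,0,60]]}}

```text
clock: 9.95
position: [0.5566, -0.0816, 0.1514]
tool_rot: [-3.115, 1.116, 0.102]
force: [1.5, -0.2, -0.2]
grip_width: 0.0602
```

```bash
python3 - <<'E'
from h import *
p,R,o=tcp(); print(p,o['clock'],o['force'],o['qpos'].round(3),R.as_matrix()[:,:2].round(3).tolist())
for G in goal(32,3.5): print((G*R.inv()).as_rotvec(degrees=True).round(1))
E
```

```text
[ 0.55659416 -0.08162381  0.15136796] 9.95 [ 1.54062016 -0.24584006 -0.21929995] [ 0.585  0.455 -0.62   2.185  0.999  0.215 -2.367] [[0.437, 0.078], [0.045, -0.997], [-0.898, -0.012]]
[-86.8  -7.  156.9]
[-0.3 -6.  -1. ]
```

Joint 6 (0.215) is close to its limit and to a wrist singularity, and joint 7 is almost at its limit too. A half turn of the hand would move joint 7 to mid-range, so I back away and test which way it turns.

Emit:
{"fn": "play_rows", "kwargs": {"deltas": [[-20,0,20,0,0,0,60],[-20,0,20,0,0,0,60],[0,0,0,2.2,0.2,-4.5,60],[0,0,0,0,0,0,60]]}}

```text
clock: 10.45
position: [0.5172, -0.0814, 0.1901]
tool_rot: [-3.025, 1.116, 0.104]
force: [0.0, 0.2, -1.1]
grip_width: 0.0597
```

```bash
python3 - <<'E'
from h import *
p,R,o=tcp(); print(p,o['clock'],o['qpos'].round(3),R.as_matrix()[:,:2].round(3).tolist())
E
```

```text
[ 0.51718394 -0.08141194  0.19006969] 10.45 [ 0.784  0.36  -0.821  2.234  0.779  0.272 -2.243] [[0.437, -0.0], [0.046, -0.999], [-0.898, -0.051]]
```

Emit:
{"fn": "play_rows", "kwargs": {"deltas": [[0,0,0,-4.4,-0.5,9,60],[0,0,0,-4.4,-0.5,9,60],[0,0,0,0,0,0,60]]}}

```text
clock: 10.82
position: [0.517, -0.0808, 0.1895]
tool_rot: [2.908, 1.116, 0.105]
force: [-0.8, -0.2, 0.2]
grip_width: 0.0601
```

```bash
python3 - <<'E'
from h import *
p,R,o=tcp(); print(p,o['clock'],o['qpos'].round(3),R.as_matrix()[:,:2].round(3).tolist())
E
```

```text
[ 0.51703364 -0.08079144  0.18953536] 10.825 [ 0.848  0.384 -0.906  2.232  0.875  0.304 -1.98 ] [[0.437, 0.309], [0.046, -0.946], [-0.898, 0.102]]
```

This direction raises joint 7, so I complete the half turn.

Emit:
{"fn": "play_rows", "kwargs": {"deltas": [[0,0,0,-4.4,-0.5,9,60],[0,0,0,-4.4,-0.5,9,60],[0,0,0,-4.4,-0.5,9,60],[0,0,0,-4.4,-0.5,9,60],[0,0,0,-4.4,-0.5,9,60],[0,0,0,-4.4,-0.5,9,60],[0,0,0,-4.4,-0.5,9,60],[0,0,0,-4.4,-0.5,9,60]]}}

```text
clock: 11.82
position: [0.5169, -0.0808, 0.1896]
tool_rot: [1.508, 1.11, 0.108]
force: [-0.1, 0.5, 0.7]
grip_width: 0.0597
```

Emit:
{"fn": "play_rows", "kwargs": {"deltas": [[0,0,0,-4.4,-0.5,9,60],[0,0,0,-4.4,-0.5,9,60],[0,0,0,-4.4,-0.5,9,60],[0,0,0,-4.4,-0.5,9,60],[0,0,0,-4.4,-0.5,9,60],[0,0,0,-4.4,-0.5,9,60],[0,0,0,-4.4,-0.5,9,60],[0,0,0,-4.4,-0.5,9,60]]}}

```text
clock: 12.82
position: [0.5168, -0.0808, 0.1894]
tool_rot: [0.121, 1.111, 0.122]
force: [0.8, -0.2, 0.1]
grip_width: 0.0599
```

```bash
python3 - <<'E'
from h import *
p,R,o=tcp(); print(p,o['clock'],o['qpos'].round(3),R.as_matrix()[:,:2].round(3).tolist())
for t in(26,30):
  for G in goal(t,3.5): print((G*R.inv()).as_rotvec(degrees=True).round(1))
E
```

```text
[ 0.51680065 -0.08075253  0.18936287] 12.825 [ 1.162  0.651 -1.409  2.225  1.253  0.639  0.52 ] [[0.441, -0.014], [0.054, 0.998], [-0.896, 0.054]]
[-3.1  0.1  2.7]
[  77.3    7.1 -158.2]
[-2.9 -3.9  2.6]
[  82.8    7.3 -155.3]
```

Emit:
{"fn": "play_rows", "kwargs": {"deltas": [[10,3,-12,-0.5,-0.5,0.5,60],[10,3,-12,-0.5,-0.5,0.5,60],[10,3,-12,-0.5,-0.5,0.5,60],[10,3,-12,-0.5,-0.5,0.5,60],[10,3,-12,-0.5,-0.5,0.5,60],[10,3,-10,-0.5,-0.5,0.2,60],[0,0,0,0,0,0,60]]}}

```text
clock: 13.7
position: [0.5766, -0.0621, 0.1188]
tool_rot: [0.004, 1.064, 0.063]
force: [-0.1, -0.1, -0.4]
grip_width: 0.0598
```

```bash
python3 - <<'E'
from h import *
p,R,o=tcp(); print(p,o['clock'],o['qpos'].round(3),o['force'].round(1),R.as_matrix()[:,:2].round(3).tolist())
K=np.array([.616,-.061,.057]); print('grasp target delta mm',((K+.017*R.apply([1,0,0])-p)*1e3).round(1)); save('scene','s4.png');save('side','s5.png')
for G in goal(29,3.5): print((G*R.inv()).as_rotvec(degrees=True).round(1))
E
```

```text
[ 0.57661371 -0.0621016   0.11880444] 13.7 [ 0.909  0.804 -1.209  2.193  1.658  0.678  0.228] [-0.1 -0.1 -0.4] [[0.484, -0.059], [0.03, 0.998], [-0.874, 0.002]]
grasp target delta mm [ 47.6   1.6 -76.7]
[-0.1  0.   0.1]
[  87.1    5.4 -157.3]
```

View pics/s4.png

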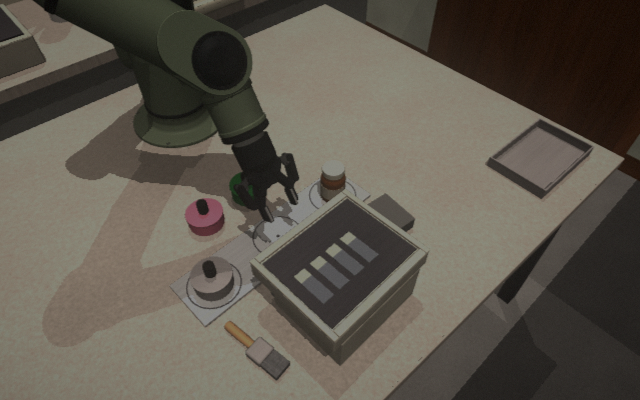

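Tracking is good now, and the pot stands in its ring at (212,280). I go in.

Emit:
{"fn": "play_rows", "kwargs": {"deltas": [[7,0.5,-12,0,0,0,60],[8,0.5,-13,0,0,0,60],[8,0.5,-13,0,0,0,60],[8,0,-13,0,0,0,60],[8,0,-13,0,0,0,60],[8,0,-12,0,0,0,60],[0,0,0,0,0,0,60]]}}

```text
clock: 14.68
position: [0.6238, -0.0613, 0.0429]
tool_rot: [0.001, 1.063, 0.061]
force: [0.4, 0.6, 0.7]
grip_width: 0.0595
```

```bash
python3 - <<'E'
from h import *
p,R,o=tcp(); print(p,o['clock'],o['qpos'].round(3),o['force'].round(1),R.as_matrix()[:,:2].round(3).tolist())
c=cam('wrist'); save('wrist','w5.png');f=cv2.imread('pics/w5.png')
b=vision.grab_frame('side')[:,:,::-1][150:300,270:457]
cv2.imwrite('pics/w5c.png',np.hstack([cv2.resize(f,(480,300)),cv2.resize(b,(320,300))]))
E
```

```text
[ 0.62382157 -0.06129744  0.04285496] 14.675 [ 0.808  0.994 -1.109  2.101  1.855  0.735  0.155] [0.4 0.6 0.7] [[0.485, -0.06], [0.03, 0.998], [-0.874, 0.0]]
```

View pics/w5c.png

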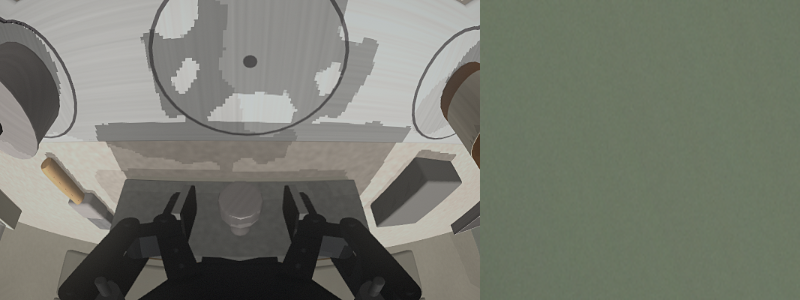

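The knob head at (240,203) is centred between the pads (190 to 290). I close on it.

Emit:
{"fn": "play_rows", "kwargs": {"deltas": [[0,0,0,0,0,0,45],[0,0,0,0,0,0,36],[0,0,0,0,0,0,30],[0,0,0,0,0,0,20],[0,0,0,0,0,0,20],[0,0,0,0,0,0,20]], "grip_force": 60}}

```text
clock: 15.52
position: [0.624, -0.0609, 0.0444]
tool_rot: [0.0, 1.062, 0.061]
force: [-0.1, 2.0, 6.5]
grip_width: 0.0257
```

Emit:
{"fn": "play_rows", "kwargs": {"deltas": [[-4,-0.2,0,0,0,0,20],[-8,-0.5,0,0,0,0,20],[-8,-0.5,0,0,0,0,20],[-8,-0.5,0,0,0,0,20]]}}

```text
clock: 16.02
position: [0.5954, -0.0625, 0.0443]
tool_rot: [0.001, 1.061, 0.062]
force: [0.7, 5.2, 6.3]
grip_width: 0.0258
```

Emit:
{"fn": "play_rows", "kwargs": {"deltas": [[-10,0,0,0,0,0,20],[-10,-0.3,0,0,0,0,20],[-10,-0.4,0,0,0,0,20],[-10,-0.4,0,0,0,0,20]]}}

```text
clock: 16.52
position: [0.5556, -0.0647, 0.0443]
tool_rot: [-0.002, 1.061, 0.058]
force: [1.1, 0.2, 7.7]
grip_width: 0.0255
```

```bash
python3 - <<'E'
from h import *
p,R,o=tcp(); print(p,o['clock'],o['qpos'].round(3),o['force'].round(1),o['moment'].round(2))
save('wrist','w6.png');f=cv2.imread('pics/w6.png')
cv2.imwrite('pics/w6c.png',cv2.resize(np.hstack([f,cv2.imread('pics/w5.png')]),(800,250),interpolation=cv2.INTER_AREA))
E
```

```text
[ 0.55562818 -0.0646871   0.04433909] 16.525 [ 0.884  0.973 -1.155  2.266  1.958  0.776  0.021] [1.1 0.2 7.7] [ 0.13 -0.47 -0.02]
```

View pics/w6c.png

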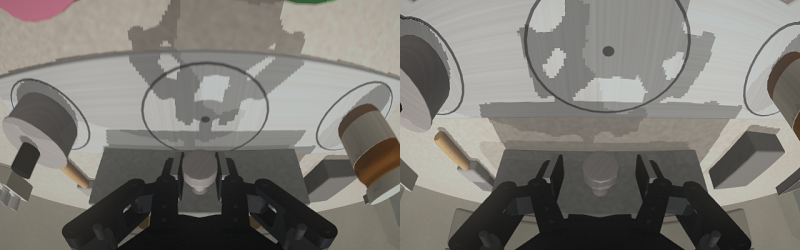

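The drawer follows the hand and is about 68 mm out. Joint 4 is nearing its limit, so I ease the tilt while pulling on.

Emit:
{"fn": "play_rows", "kwargs": {"deltas": [[-9,-0.4,-0.2,0,1.5,0,20],[-9,-0.4,-0.2,0,1.5,0,20],[-9,-0.4,-0.2,0,1.5,0,20],[-9,-0.4,-0.2,0,1.5,0,20]]}}

```text
clock: 17.08
position: [0.5196, -0.0666, 0.0434]
tool_rot: [0.012, 1.167, 0.07]
force: [1.3, -1.0, 6.0]
grip_width: 0.0256
```

```bash
python3 - <<'E'
from h import *
p,R,o=tcp(); print(p,o['clock'],o['qpos'].round(3),o['force'].round(1),o['moment'].round(2),R.as_matrix()[:,0].round(3))
E
```

```text
[ 0.51957554 -0.0666068   0.04336997] 17.075 [ 0.881  0.909 -1.135  2.276  1.77   0.724  0.129] [ 1.3 -1.   6. ] [-0.28 -0.63 -0.07] [ 0.392  0.028 -0.92 ]
```

Emit:
{"fn": "play_rows", "kwargs": {"deltas": [[-8,-0.4,-0.2,0,1.5,0,20],[-6,-0.3,-0.2,0,1.5,0,20],[-4,-0.2,-0.1,0,1,0,20]]}}

```text
clock: 17.45
position: [0.5015, -0.0675, 0.0427]
tool_rot: [0.027, 1.237, 0.084]
force: [0.4, -1.8, 5.4]
grip_width: 0.0255
```

Emit:
{"fn": "play_rows", "kwargs": {"deltas": [[-4,-0.2,0,0,0,0,20],[-3,-0.1,0,0,0,0,20]]}}

```text
clock: 17.7
position: [0.4947, -0.0679, 0.0427]
tool_rot: [0.026, 1.236, 0.083]
force: [0.9, -3.7, 8.8]
grip_width: 0.0252
```

Emit:
{"fn": "play_rows", "kwargs": {"deltas": [[-3,-0.1,0,0,0,0,20],[-3,-0.1,0,0,0,0,20]]}}

```text
clock: 17.95
position: [0.4888, -0.0682, 0.0427]
tool_rot: [0.026, 1.236, 0.083]
force: [1.1, -4.6, 9.2]
grip_width: 0.0255
```

Emit:
{"fn": "play_rows", "kwargs": {"deltas": [[-2,-0.1,0,0,0,0,20],[-2,0,0,0,0,0,20],[0,0,0,0,0,0,20]]}}

```text
clock: 18.32
position: [0.4879, -0.0683, 0.0431]
tool_rot: [0.029, 1.232, 0.085]
force: [35.9, -0.4, -27.5]
grip_width: 0.0253
```

```bash
python3 - <<'E'
from h import *
p,R,o=tcp(); print(p,o['clock'],o['qpos'].round(3),o['force'].round(1),o['moment'].round(2),R.as_matrix()[:,0].round(3))
save('scene','s7.png'); save('wrist','w7.png')
cv2.imwrite('pics/7.png',np.hstack([cv2.resize(cv2.imread('pics/s7.png')[140:340,140:460],(400,250)),cv2.resize(cv2.imread('pics/w7.png'),(400,250),interpolation=cv2.INTER_AREA)]))
E
```

```text
[ 0.48792271 -0.06825674  0.04312111] 18.325 [ 0.891  0.872 -1.13   2.302  1.665  0.704  0.19 ] [ 35.9  -0.4 -27.5] [-0.34 -5.04 -0.28] [ 0.332  0.028 -0.943]
```

View pics/7.png

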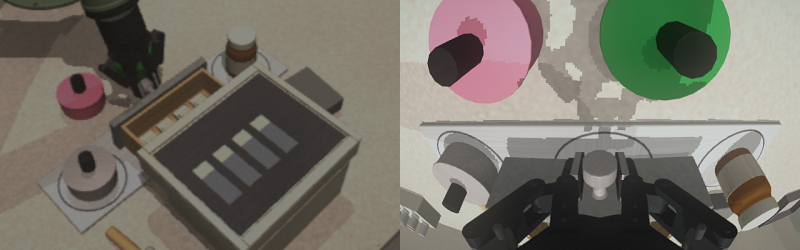

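The stop is reached (about 36 N on x). I relax the pull, release and retreat along the tool axis.

Emit:
{"fn": "play_rows", "kwargs": {"deltas": [[1.5,0,0,0,0,0,20],[1,0,0,0,0,0,20],[0,0,0,0,0,0,30],[0,0,0,0,0,0,40],[0,0,0,0,0,0,50],[0,0,0,0,0,0,60],[0,0,0,0,0,0,60]]}}

```text
clock: 19.3
position: [0.4872, -0.0675, 0.0425]
tool_rot: [0.03, 1.237, 0.088]
force: [-0.3, -0.3, -0.6]
grip_width: 0.0597
```

Emit:
{"fn": "play_rows", "kwargs": {"deltas": [[-3,0,9,0,0,0,60],[-5,0,15,0,0,0,60],[-6,0,18,0,0,0,60],[-8,0,24,0,0,0,60],[-10,0,30,0,0,0,60],[-10,0,30,0,0,0,60],[-10,0,30,0,0,0,60],[0,0,0,0,0,0,60]]}}

```text
clock: 20.3
position: [0.4352, -0.068, 0.2001]
tool_rot: [0.022, 1.235, 0.079]
force: [0.4, -0.6, -0.0]
grip_width: 0.06
```

```bash
python3 - <<'E'
from h import *
p,R,o=tcp(); print(p,o['clock'],o['force'].round(1))
save('scene','s8.png'); save('wrist','w8.png'); c=cam('wrist')
K=np.array([.4835-.0,-.0685,.057]); print(proj(c,K,True),proj(c,[.552,-.24,.08],True),proj(c,[.552,-.24,.05],True),proj(c,[.552,-.24,.008],True))
cv2.imwrite('pics/8.png',np.vstack([cv2.resize(cv2.imread('pics/s8.png')[140:340,140:380],(360,300)),cv2.resize(cv2.imread('pics/w8.png')[100:350],(768,300))[:,:360]]) if 0 else np.vstack([cv2.resize(cv2.imread('pics/s8.png')[150:340,130:434],(480,300)),cv2.resize(cv2.imread('pics/w8.png'),(480,300),interpolation=3)]))
E
```

```text
[ 0.43523148 -0.06803763  0.20012404] 20.3 [ 0.4 -0.6 -0. ]
[313.21033244 181.97248053] [159.49921961 238.17096071] [168.23859809 220.80565319] [179.44372843 199.51640625]
```

I've used up the picture viewings, so I check numerically: the pot's black knob against its prediction, and whether the drawer moved between the picture at the stop and now.

```bash
python3 - <<'E'
from h import *
a=cv2.imread('pics/s8.png',0);s7=cv2.imread('pics/s7.png',0);s0=cv2.imread('pics/scene0.png',0);c=cam('scene')
def blob(im,q,r=16):
    u,v=proj(c,q).round().astype(int); k=im[v-r:v+r,u-r:u+r]; n,l,st,ce=cv2.connectedComponentsWithStats((k<45).astype(np.uint8))
    i=1+st[1:,4].argmax(); return (ce[i]+[u-r,v-r]).round(1),st[i,4],proj(c,q).round(1)
print('pot knob',blob(a,[.552,-.24,.068]))
print('green',blob(s0,[.387,-.031,.063]),blob(a,[.387,-.031,.063])[0]);print('pink',blob(s0,[.3955,-.157,.063]),blob(a,[.3955,-.157,.063])[0])
# drawer interior / front: image shift s7->s8 in drawer patch (region seen in s7, right of hand)
u,v=proj(c,[.56,-.13,.07]).astype(int); print(u,v,'drawer patch shift',cv2.phaseCorrelate(np.float32(s7[v-22:v+22,u-22:u+22]),np.float32(a[v-22:v+22,u-22:u+22])))
# bystanders vs start
for n,q in(('jar',[.53,.117,.06]),('brush',[.66,-.26,.01]),('box',[.66,.12,.03])):
    u,v=proj(c,q).astype(int); P=[np.float32(i[v-20:v+20,u-20:u+20]) for i in(s0,a)]; print(n,(u,v),cv2.phaseCorrelate(*P))
E
```

```text
pot knob (array([209. , 269.1]), np.int32(171), array([208.5, 269. ]))
green (array([245.8, 178.1]), np.int32(134), array([245.9, 177.5])) [245.8 177.9]
pink (array([202.1, 206.7]), np.int32(136), array([202.8, 205.9])) [202.  206.7]
254 241 drawer patch shift ((0.49312759041451315, 0.4692438643848682), 0.8543185416563057)
jar (np.int64(331), np.int64(180)) ((-0.10099402517299083, 0.04082754277345302), 0.9872309854626655)
brush (np.int64(234), np.int64(325)) ((0.08645318133117286, -0.17854929985052337), 0.8815814688801765)
box (np.int64(370), np.int64(219)) ((0.03575450549669057, -0.14500931280921137), 1.0107912877202034)
```

```bash
python3 - <<'E'
from h import *
print(workorder.job_done())
E
```

```text
the job is handed in; nothing more can be done
None
```

I slid the steel pot along the plate onto the free −y ring, then pulled the drawer out to its stop, released everything and backed off. I handed the job in at about 20 s of the 48 s allowed. I used up the 12 picture viewings before the end, so the final checks are by image code only.

**Last checks**
- **Pot:** its knob is within 1 px of where it should be for the ring centre. The earlier picture showed it upright inside the ring.
- **Drawer:** I felt the stop at about 36 N after roughly 133 mm of travel. An image patch of the drawer then shifted about 0.7 px after release. That is either changed shadows or up to about 1 mm of relaxation, and I didn't re-tug it.
- **Jar, slide box, brush and look-alike pots:** each is within 0.2 px of its starting image position.
- **Robot:** the force reads about zero and the gripper is about 14 cm above the knob.

**What went wrong:** my first reach for the drawer knob lagged near a wrist singularity, and the hand touched the dryer lip with about 17 N, under the 40 N limit. I backed off, turned the hand half round, and the second approach worked.

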